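# Clear the jar and hold the rice bin tilted open

### The job

The rice bin is about to be refilled, but the glass jar stands in its way: first set the jar upright and centred on the red pot holder ring and let go of it. Then pull the spring-shut bin front out to 30 degrees from closed and keep holding it there: finish while holding, as the bin snaps shut if released. Leave the steel bowl, the mug and the spice tin where they are.

Things in the scene. Friction and masses are not known exactly. Their poses are not given: they have to be found in the camera images.
- rice_bin: Cream plastic tilt-out rice bin, fixed in place; casing 220 mm deep (its x), 212 mm wide (its y), 205 mm high. Origin: centre of its underside on the work surface. Its front looks along its own -x, which points roughly towards the robot, and lies 110 mm from the origin.
- hopper (a joint): Angle of the bin's tilt-out front (hopper), rad: 0 = shut, grows as its top tips out along the bin's -x; stops at 0.9. A spring pulls it shut: about 5 N at the handle to start opening it, about 6 to 7 N at 30 degrees (0.524 rad). It does not stay open by itself.
- hopper_hinge (a point): Middle of the hopper's hinge line, at the lower front edge of the bin: 110 mm ahead of the bin's origin (its -x), 20 mm above the work surface. The hinge runs along the bin's y.
- bin_handle (a point): Handle: dark steel round bar on the hopper, 12 mm diameter, 120 mm long along the bin's y, a post at each end. Its middle. Shut, it is 44 mm in front of the hinge line and 150 mm above it (170 mm above the work surface); 32 mm free behind the bar; hopper front's top edge 24 mm, casing's top 35 mm above its centre. Turns with the hopper (shut: same axes as the bin).
- jar: Glass storage jar with a steel twist cap (tightly shut), loose, about 0.3 to 0.55 kg, 150 mm high. Glass body 72 mm diameter up to 108 mm, neck 54 mm diameter, cap 58 mm diameter from 124 to 150 mm. Origin: centre of its underside, z up. Starts close in front of the bin, where it blocks the hopper.
- pot_ring: Red silicone pot holder ring lying flat, loose: 110 mm outer diameter, 44 mm hole, 10 mm thick. Origin: centre of its underside. It lies to the left or right of the bin's front.
- bowl: Stainless steel bowl, 130 mm diameter, 55 mm high, to be left alone; on the other side from the ring. Origin: centre of its underside.
- mug: Blue ceramic mug, 76 mm diameter, 85 mm high, to be left alone. Origin: centre of its underside; its handle is at its +y.
- spice_tin: Yellow spice tin, 60 mm diameter, 90 mm high, to be left alone. Origin: centre of its underside.
Not all that is in view belongs to the job. Of the things that look like the pot_ring, take the one that is farthest from the robot's base at the start. Several things look just like the jar: the one meant starts nearest to the robot's base.

How it is judged:
On the way, in this order (a step that is already met when the one before it is completed fails the run):
1. the jar stands upright on the red ring, let go, with the bin still shut (horizontal distance between jar and pot_ring below 0.018 m and z of jar in the frame of pot_ring between 0.006 and 0.014 m and angle between jar's own z axis and vertical below 0.1 rad and contact force between the fingers and jar below 0.1 N and linear speed of jar below 0.02 m/s and value of joint hopper below 0.1 rad), for 0.2 s.
2. the bin front is held by the fingers at 30 degrees (value of joint hopper between 0.4538 and 0.5934 rad and velocity of joint hopper between -0.05 and 0.05 rad/s and contact force between the fingers and rice_bin above 1 N), for 0.2 s.
At the end, for the whole second after the job is handed in: The hopper is still and held by the fingers (over 1 N on the bin) at 30 degrees, give or take 4, with nothing else touching the bin; the jar stands upright, released and at rest on the red ring, its axis within 18 mm of the ring's centre (all of step 2 and horizontal distance between jar and pot_ring below 0.018 m and z of jar in the frame of pot_ring between 0.006 and 0.014 m and angle between jar's own z axis and vertical below 0.1 rad and contact force between the fingers and jar below 0.1 N and linear speed of jar below 0.02 m/s and contact force between each of jar, pot_ring, bowl, mug, spice_tin and rice_bin below 0.3 N); the arm keeps its last pose, push and grip.
It fails at once if the bowl is shifted by more than 30 mm (distance of bowl from where it was at the start of the episode above 0.03 m).
It fails at once if the mug is shifted by more than 30 mm (distance of mug from where it was at the start of the episode above 0.03 m).
It fails at once if the spice tin is shifted by more than 30 mm (distance of spice_tin from where it was at the start of the episode above 0.03 m).
It fails at once if the jar is tipped over (angle between jar's own z axis and vertical above 0.6 rad).
It fails at once if the bin is opened while the jar is not on the ring (value of joint hopper above 0.15 rad and horizontal distance between jar and pot_ring above 0.03 m).
It also fails if it takes over 61 s, if anything falls off the work surface, if the arm or the gripper's body presses on something with over 40 N, if the wrist force passes 120 N, or if a joint passes its speed limit or range.

### The arm

A 7-joint arm with a two-finger parallel gripper is mounted at the origin on the work surface. World frame = base frame: x ahead of the robot, y to its left, z up, the work surface at z = 0. Lengths are in m, angles in rad, forces in N, time in s.
With the tool pointing down it reaches from about 0.425 to 0.825 m from the base axis. Payload 3.6 kg.
Tool frame: the origin (TCP) lies midway between the tips of the shut fingers; the grasp point (between the pads) lies 19 mm behind it; z points along the fingers, x is the direction in which the jaws open and shut, and the axes are right-handed (so a half turn about z gives the same grasp; the last joint's range is limited). The gripper opens to 93 mm and grips with 3 to 60 N. Pads are 15 mm wide; open, the fingers measure 128 mm over their backs; the gripper's body (75 mm by 188 mm) begins 65 mm behind the grasp point.
Start: joints at [1.317, 0.615, -0.013, 1.423, 0.008, 1.103, -0.04], TCP at [0.147, -0.633, 0.219] pointing down, gripper open.
Joint ranges: [-3.12, 3.12], [-0.3, 2.06], [-1.34, 1.32], [0.26, 2.42], [-1.36, 4.5], [0.01, 1.98], [-2.84, 2.84]. Speed limits (rad/s): [2.79, 2.79, 3.14, 3.14, 3.14, 3.14, 3.14].

### API

Orientations are given as a 3x3 rotation matrix whose columns are the frame's x, y, z axes.
In Python, from cell import env gives the robot as it stands.
- The arm moves only by the tool move_arm, never from a script. Its argument "steps" is a list of rows, each a list of 7 numbers: the shift along the world's x, y, z in cm, then the turn, a rotation vector about the world's x, y, z in degrees, then the opening in per cent of the stroke, from 0 (shut) to 100 (fully open). A call has 1 to 8 rows; each row shifts and turns the commanded pose from where the row before left it; what a row does not reach is not made up. A row lasts 1/10 s, in which the tool goes at most 50 mm and 8.59 degrees, less where a joint would pass 70% of its speed; a pose out of reach is approached as far as the arm can. A call is refused whole if a number of a shift passes 5 or a number of a turn 8.59, either way. A call with a gripper value outside its range is refused whole. The fingers move at their own pace and stop on an object; "grip_force" is the grip in N (left out, the last holds). Time passes only in rows, so rows that do not move let the fingers close. It gives the time, the measured TCP pose, the force and the opening at its end, in the units of the state.
- env.state(): the state, without advancing time (a new reading comes with each control period).
- env.get_image(name): name is "scene" or "top" or "wrist"; returns (picture, depth): 480x640x3 uint8, blue, green, red; 480x640 float32, m along the optical axis (not along the pixel's ray), 0 where there is no reading.
- env.get_calibration(name): a dict with "mtx" (3x3 intrinsics, pixels), "R" (3x3) and "t" (3): a world point X has camera coordinates R X + t. Camera axes: x right, y down, z forward; pixel columns grow to the right and rows downward; lengths in m; the calibration is good to about 2 mm. A picture is of the moment at which its call begins: read the wrist's pose just before it. get_calibration takes no time and is no camera call; for the wrist camera it gives the pose at the moment of the call.
- env.job_done(): hands the job in, once; it reports no verdict.
The state is a dict: "t": time; "q": joint angles; "qvel": joint speeds; "joint_efforts": joint torques, N m; "ee_pos": TCP position; "tcp_rot": TCP orientation; "ft_force": force on the tool from outside, world axes, zero at the start; "ft_torque": the same for the moment, N m; "grip_width": finger opening in m.
Only numpy, scipy, OpenCV 4.12 (cv2) and the standard library are available. Lean on these libraries where they do the work, as an engineer would, in place of code of your own. Each camera call takes 0.05 s, during which the arm holds its last target.

## Working session

There is one attempt and no reset: what is moved stays moved. The work goes in short steps, Python scripts to look and compute and a tool call to move; the robot and the scene stay as the last step left them, time stands still between calls to the robot, and variables do not carry over. Pictures are saved under pics/ and viewed, and the job is handed in when it is done.

Besides the shell and the picture viewer there is one more tool, called after "Emit:" in YAML: its name, and indented under it one key for each argument. move_arm: Moves the arm, as the interface text tells. Its arguments: {"type":"object","properties":{"steps":{"type":"array","items":{"type":"array","items":{"type":"number"}}},"grip_force":{"type":"number"}},"required":["steps"]}

```bash
ls; mkdir -p pics
python3 - <<'E'
from cell import env
import cv2,numpy as np
s=env.state(); print({k:np.round(v,3).tolist() for k,v in s.items()})
for n in ["scene","top"]:
    im,d=env.get_image(n); cv2.imwrite(f"pics/{n}0.png",im); np.save(f"pics/{n}0.npy",d)
    c=env.get_calibration(n); print(n,{k:np.round(c[k],4).tolist() for k in c})
print(env.state()['t'])
E
```

```text
pics
{'t': 0.0, 'q': [1.317, 0.616, -0.013, 1.425, 0.008, 1.103, -0.04], 'qvel': [-0.001, -0.0, 0.0, -0.001, 0.002, -0.001, -0.0], 'joint_efforts': [0.0, -45.894, 0.209, -16.575, -0.061, 0.02, 0.0], 'ee_pos': [0.147, -0.632, 0.218], 'tcp_rot': [[0.226, -0.974, -0.001], [-0.974, -0.226, 0.002], [-0.003, -0.0, -1.0]], 'ft_force': [0.029, -0.982, -0.058], 'ft_torque': [-0.023, -0.02, 0.073], 'grip_width': 0.093}
scene {'mtx': [[569.4296, 0.0, 323.5353], [0.0, 569.4296, 241.3707], [0.0, 0.0, 1.0]], 'R': [[0.6485, -0.7612, -0.0024], [-0.7138, -0.6071, -0.3492], [0.2643, 0.2282, -0.937]], 't': [-0.3333, 0.4487, 1.4564]}
top {'mtx': [[545.9746, 0.0, 311.7052], [0.0, 545.9746, 243.5467], [0.0, 0.0, 1.0]], 'R': [[0.0246, -0.9996, 0.0137], [-0.987, -0.0265, -0.1586], [0.159, -0.0097, -0.9872]], 't': [-0.0094, 0.5693, 1.3389]}
0.1
```

View pics/scene0.png

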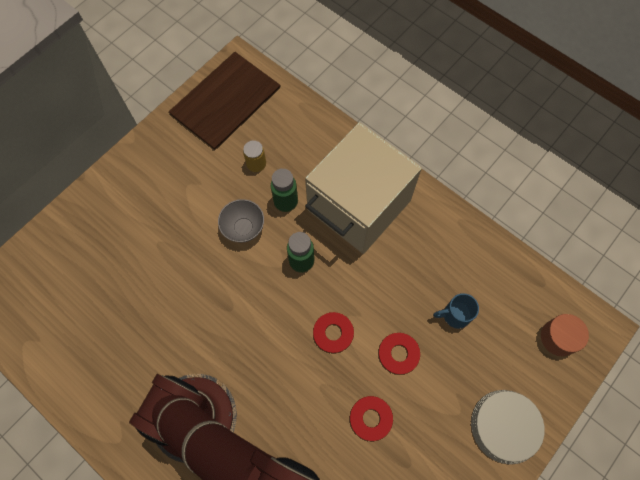

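View pics/top0.png

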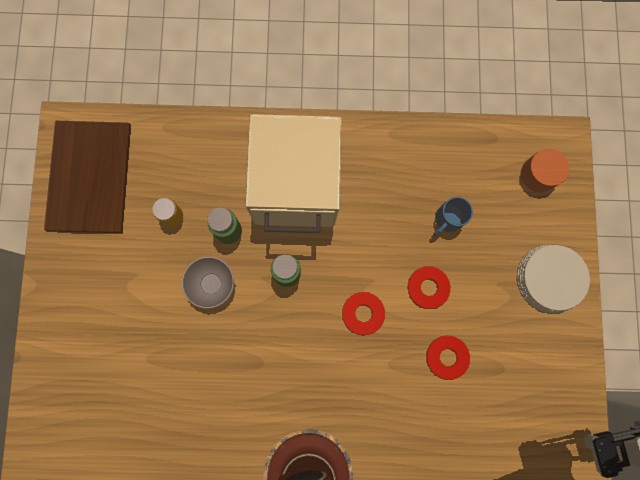

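Scene: the bin is at top (295,165) with its handle at (292,222). Jar candidates are at top (285,268) and (222,222). Ring candidates are at top (363,313), (429,287) and (448,357). The bowl is at (208,283), the mug at (455,213) and the tin at (165,210). Next I measure them from both views.

```bash
cat > h.py <<'E'
import cv2,numpy as np
from cell import env
def cal(n):
    c=env.get_calibration(n); return np.array(c["mtx"]),np.array(c["R"]),np.array(c["t"]).ravel()
def ray(c,u,v):
    K,R,t=c; d=R.T@np.linalg.inv(K)@np.array([u,v,1.]); return -R.T@t,d
def onz(c,u,v,z):
    o,d=ray(c,u,v); return o+d*(z-o[2])/d[2]
def tri(obs):
    A=np.zeros((3,3));b=np.zeros(3);L=[]
    for c,(u,v) in obs:
        o,d=ray(c,u,v);d=d/np.linalg.norm(d);P=np.eye(3)-np.outer(d,d);A+=P;b+=P@o;L.append((o,P))
    X=np.linalg.solve(A,b); return X,[float(np.linalg.norm(P@(X-o))) for o,P in L]
def dep(c,d,u,v):
    o,r=ray(c,u,v); z=d[int(round(v)),int(round(u))]; return o+r*z   # r has unit optical z
def blobs(mask,amin=60):
    n,l,s,ce=cv2.connectedComponentsWithStats(mask.astype(np.uint8)); return [(i,s[i],ce[i],l==i) for i in range(1,n) if s[i][4]>=amin]
E
python3 - <<'E'
from h import *
T=cal("top");S=cal("scene")
for n,c in(("top",T),("scene",S)):
    im=cv2.imread(f"pics/{n}0.png");hsv=cv2.cvtColor(im,cv2.COLOR_BGR2HSV);h,s,v=cv2.split(hsv)
    red=((h<5)|(h>174))&(s>190)&(v>120)
    print(n,"red")
    for i,st,ce,m in blobs(red,300):
        cn=max(cv2.findContours(m.astype(np.uint8),0,1)[0],key=cv2.contourArea);e=cv2.fitEllipse(cn)
        print(np.round(e[0],1),np.round(e[1],1),"z.01:",np.round(onz(c,*e[0],.01),4), "r",np.linalg.norm(onz(c,*e[0],.01)[:2]).round(3))
    d=np.load(f"pics/{n}0.npy")
    # depth map heights
    uu,vv=np.meshgrid(np.arange(640),np.arange(480));K,R,t=c
    P=np.stack([(uu-K[0,2])/K[0,0],(vv-K[1,2])/K[1,1],np.ones_like(uu)],-1)*d[...,None]
    W=(P-t)@R; np.save(f"pics/{n}W.npy",W)
    for lo,hi,nm in((.14,.16,"jar tops"),(.08,.10,"tin"),(.16,.18,"hnd"),(.2,.212,"casing top")):
        mk=(W[...,2]>lo)&(W[...,2]<hi)&(d>0)&(W[...,0]>.3)
        for i,st,ce,m in blobs(mk,80):
            cn=max(cv2.findContours(m.astype(np.uint8),0,1)[0],key=cv2.contourArea);e=cv2.minAreaRect(cn)
            w=W[m];print(nm,np.round(ce,1),st[4],"mean",np.round(np.median(w,0),4),"mid",np.round((np.percentile(w,1,axis=0)+np.percentile(w,99,axis=0))/2,4))
E
```

```text
top red
[428.8 287.1] [40.1 41.2] z.01: [ 0.4695 -0.2994  0.01  ] r 0.557
[363.2 313.1] [40.9 41.5] z.01: [ 0.3987 -0.1311  0.01  ] r 0.42
[447.9 357.2] [41.3 42.9] z.01: [ 0.2936 -0.3463  0.01  ] r 0.454
jar tops [219.4 219.2] 473 mean [0.6046 0.2245 0.1507] mid [0.6051 0.2248 0.1493]
jar tops [291.8 215. ] 82 mean [0.6193 0.0555 0.1503] mid [0.6193 0.0545 0.15  ]
jar tops [284.3 266.4] 483 mean [0.4972 0.0688 0.1503] mid [0.4971 0.0683 0.1496]
tin [456.9 211.5] 167 mean [ 0.6538 -0.3534  0.0848] mid [ 0.6544 -0.355   0.0854]
tin [163.6 209.1] 417 mean [0.6386 0.3731 0.0904] mid [0.6395 0.3735 0.0885]
hnd [291.6 223.2] 528 mean [0.5857 0.0534 0.1745] mid [0.5977 0.0521 0.1705]
casing top [293.3 161.7] 8427 mean [0.732  0.0538 0.2057] mid [0.7344 0.0535 0.2058]
scene red
[332.9 332.2] [38.3 38.5] z.01: [ 0.3966 -0.133   0.01  ] r 0.418
[398.8 353.1] [38.5 39.9] z.01: [ 0.4667 -0.3009  0.01  ] r 0.555
[370.8 418.2] [40.6 42.9] z.01: [ 0.2908 -0.3476  0.01  ] r 0.453
jar tops [40.2 51.7] 302 mean [0.4491 1.0355 0.1541] mid [0.456  1.0354 0.1523]
jar tops [281.9 178.4] 348 mean [0.6036 
[... 224 characters left out ...]
9.2 242.5] 394 mean [0.4951 0.0658 0.1496] mid [0.4958 0.0664 0.1485]
tin [45.6 64.3] 498 mean [0.4424 1.05   0.0898] mid [0.4502 1.0505 0.0899]
tin [252.6 149.5] 290 mean [0.6375 0.3706 0.0892] mid [0.6371 0.372  0.0886]
tin [378.9 222.6] 167 mean [ 0.679  -0.0534  0.0892] mid [ 0.7272 -0.0267  0.09  ]
tin [327.6 216.2] 98 mean [0.618  0.0741 0.0894] mid [0.6182 0.0756 0.0902]
tin [463.9 307.6] 150 mean [ 0.6529 -0.3571  0.0846] mid [ 0.6526 -0.3568  0.0866]
hnd [39.5 46.9] 575 mean [0.4576 1.0346 0.1697] mid [0.4606 1.0352 0.1701]
hnd [342.2 213. ] 608 mean [0.616  0.0254 0.173 ] mid [0.7005 0.0444 0.17  ]
casing top [363.3 173.9] 5932 mean [0.7301 0.0485 0.2049] mid [0.7329 0.0511 0.2056]
```

Run:
```python
import cv2,numpy as np
a=cv2.imread("pics/top0.png")[190:390,140:490];cv2.imwrite("pics/crop_top.png",cv2.resize(a,None,fx=2.2,fy=2.2,interpolation=2))
a=cv2.imread("pics/scene0.png")[120:290,220:440];cv2.imwrite("pics/crop_sc.png",cv2.resize(a,None,fx=3.4,fy=3.4,interpolation=2))
```

```text
(no output)
```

View pics/crop_top.png

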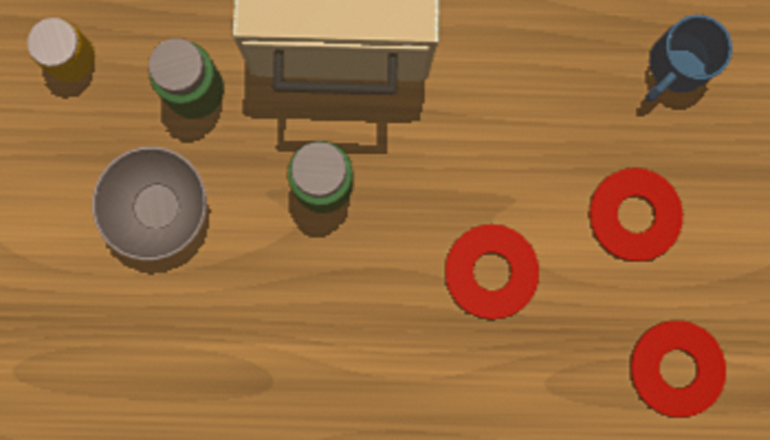

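View pics/crop_sc.png

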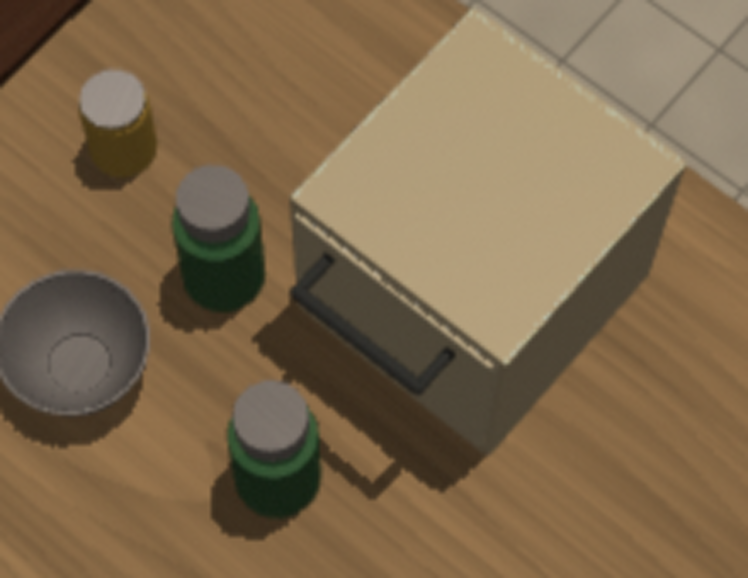

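The meant jar is the one at top (285,268), about 0.50 m from the base; the other is at 0.64 m. The meant ring is at top (429,287), r=0.556 m against 0.42 and 0.45 m. Both crops confirm this. Next come the jar axis, the bin yaw and the handle.

Run:
```python
from h import *
C={"top":cal("top"),"scene":cal("scene")}
jc={};rc={"top":(428.8,287.1),"scene":(398.8,353.1)}
for n in C:
    W=np.load(f"pics/{n}W.npy")
    m=(W[...,2]>.2)&(W[...,2]<.215)&(W[...,0]>.5)&(abs(W[...,1])<.4)
    b=max(blobs(m,500),key=lambda b:b[1][4])
    cn=max(cv2.findContours(b[3].astype(np.uint8),0,1)[0],key=cv2.contourArea)[:,0]
    P=np.array([onz(C[n],u,v,.205)[:2] for u,v in cn]);r=cv2.minAreaRect(P.astype(np.float32)*1000);print(n,"casing",r, np.round(cv2.boxPoints(r)).tolist())
    m=(W[...,2]>.143)&(W[...,2]<.158)&(abs(W[...,0]-.497)<.05)&(abs(W[...,1]-.067)<.05)
    cn=max(cv2.findContours(m.astype(np.uint8),0,1)[0],key=cv2.contourArea);e=cv2.fitEllipse(cn);jc[n]=e[0];print("jar",e,onz(C[n],*e[0],.15))
    im=cv2.imread(f"pics/{n}0.png")
    g=cv2.cvtColor(im,cv2.COLOR_BGR2HSV)[...,2]
    m=(W[...,2]>.158)&(W[...,2]<.185)&(W[...,0]>.54)&(W[...,0]<.595)&(abs(W[...,1]-.05)<.12)
    ys,xs=np.nonzero(m);Q=W[m];print("bar n",len(Q));
    # bar axis: fit y->x
    cf=np.polyfit(Q[:,1],Q[:,0],1);print("bar fit slope",cf,"y range",np.percentile(Q[:,1],[0.5,99.5]),"x rng",np.percentile(Q[:,0],[1,99]), "z",np.percentile(Q[:,2],[5,50,95]), "px",xs.mean(),ys.mean(),xs.min(),xs.max(),ys.min(),ys.max())
for nm,c in(("jar",jc),("ring",rc)):
    print(nm,tri([(C[n],c[n]) for n in C]))
```

```text
top casing ((734.7757568359375, 53.561866760253906), (211.74029541015625, 221.1046142578125), 89.92316436767578) [[624.0, -52.0], [845.0, -52.0], [845.0, 159.0], [624.0, 160.0]]
jar ((284.2914123535156, 266.3326721191406), (23.72066879272461, 24.028274536132812), 45.67055130004883) [0.49717999 0.06865221 0.15      ]
bar n 317
bar fit slope [-0.00265695  0.58142897] y range [-0.00965259  0.11773128] x rng [0.574848   0.59423302] z [0.17072577 0.17518447 0.17913346] px 291.8107255520505 228.9558359621451 264 320 223 232
scene casing ((733.0551147460938, 50.84804153442383), (212.61166381835938, 221.19256591796875), 89.82229614257812) [[622.0, -55.0], [843.0, -56.0], [844.0, 157.0], [623.0, 157.0]]
jar ((299.1214904785156, 242.29876708984375), (20.757869720458984, 21.672489166259766), 84.22073364257812) [0.4955165  0.06621023 0.15      ]
bar n 254
bar fit slope [-0.00270078  0.58006739] y range [-0.0128071   0.11640856] x rng [0.57286018 0.59440747] z [0.16930904 0.17463426 0.17938805] px 325.3307086614173 219.3464566929134 305 347 201 235
jar (array([0.4983336 , 0.06914011, 0.13921964]), [0.00012468661335704687, 0.00012468661335704706])
ring (array([ 4.69590234e-01, -3.01245794e-01,  3.36395644e-04]), [0.0008721522590463122, 0.0008721522590463591])
```

Emit:
move_arm:
  steps:
    - [3,3.6,1.6,0,0,0,100]
    - [3,3.6,1.6,0,0,0,100]
    - [3,3.6,1.6,0,0,0,100]
    - [3,3.6,1.6,0,0,0,100]
    - [3,3.6,1.6,0,0,0,100]
    - [3,3,0,0,0,0,100]
    - [3,3,0,0,0,0,100]
    - [3,3,0,0,0,0,100]

```text
t: 0.9
ee_pos: [0.3876, -0.3616, 0.2985]
tcp_rot: [[0.226, -0.974, -0.0], [-0.974, -0.226, 0.0], [-0.0, 0.0, -1.0]]
ft_force: [-0.2, -0.2, -1.0]
grip_width: 0.093
```

Emit:
move_arm:
  steps:
    - [3,3,0,0,0,0,100]
    - [3,3,0,0,0,0,100]
    - [0,0,0,0,0,0,100]
    - [0,0,0,0,0,0,100]

```text
t: 1.3
ee_pos: [0.447, -0.3022, 0.2981]
tcp_rot: [[0.229, -0.974, -0.001], [-0.974, -0.229, 0.0], [-0.001, 0.001, -1.0]]
ft_force: [0.6, -0.3, -0.8]
grip_width: 0.0932
```

Run:
```python
from h import *
s=env.state();print(s['t'],s['ee_pos'],s['q'])
c=cal("wrist");im,d=env.get_image("wrist");cv2.imwrite("pics/w1.png",im);np.savez("pics/w1.npz",d=d,K=c[0],R=c[1],t=c[2])
```

```text
1.3 [ 0.44703585 -0.30224433  0.2981243 ] [ 0.62843857  0.37358713 -0.10838457  1.61659365  0.04345737  1.15508394
 -0.83033321]
```

View pics/w1.png

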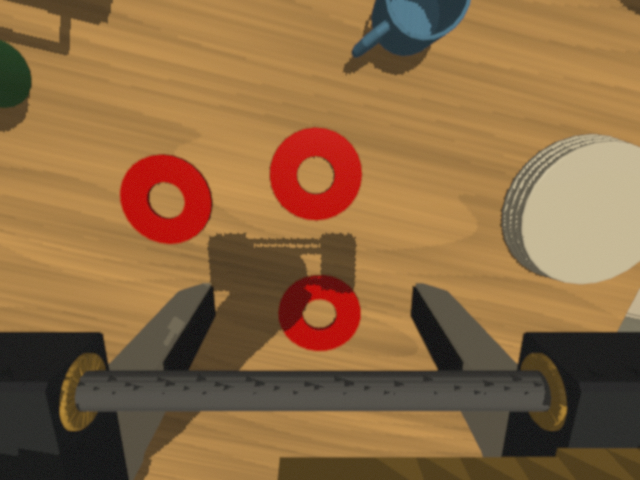

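The meant ring is at wrist pixel (315,174), well clear of the mug at (410,20). I'll take a second view of the ring, then go on to the jar.

Emit:
move_arm:
  steps:
    - [0,3.3,0,0,0,0,100]
    - [0,3.3,0,0,0,0,100]
    - [0,3.3,0,0,0,0,100]
    - [0,0,0,0,0,0,100]
    - [0,0,0,0,0,0,100]

```text
t: 1.85
ee_pos: [0.4459, -0.2057, 0.2988]
tcp_rot: [[0.224, -0.975, -0.0], [-0.975, -0.224, -0.001], [0.001, 0.001, -1.0]]
ft_force: [0.0, 0.0, -0.4]
grip_width: 0.0931
```

Run:
```python
from h import *
s=env.state();print(s['t'],s['ee_pos'],s['q'])
c=cal("wrist");im,d=env.get_image("wrist");cv2.imwrite("pics/w2.png",im);np.savez("pics/w2.npz",d=d,K=c[0],R=c[1],t=c[2])
```

```text
1.85 [ 0.44590183 -0.20571584  0.29880706] [ 0.49226844  0.292957   -0.14111971  1.73901525  0.04678855  1.11257507
 -1.0086508 ]
```

Emit:
move_arm:
  steps:
    - [0,4.4,0,0,0,0,100]
    - [0,4.4,0,0,0,0,100]
    - [0,4.4,0,0,0,0,100]
    - [0,4.4,0,0,0,0,100]
    - [0,4.4,0,0,0,0,100]
    - [0,0,0,0,0,0,100]
    - [0,0,0,0,0,0,100]

```text
t: 2.6
ee_pos: [0.4472, 0.0145, 0.2985]
tcp_rot: [[0.225, -0.974, -0.0], [-0.974, -0.225, -0.001], [0.001, 0.0, -1.0]]
ft_force: [0.9, -0.9, 0.2]
grip_width: 0.0932
```

Run:
```python
from h import *
s=env.state();print(s['t'],s['ee_pos'],s['q'])
c=cal("wrist");im,d=env.get_image("wrist");cv2.imwrite("pics/w3.png",im);np.savez("pics/w3.npz",d=d,K=c[0],R=c[1],t=c[2])
O=[]
for k in(1,2,3):
    z=np.load(f"pics/w{k}.npz");c=(z['K'],z['R'],z['t']);d=z['d'];im=cv2.imread(f"pics/w{k}.png");h,s,v=cv2.split(cv2.cvtColor(im,cv2.COLOR_BGR2HSV))
    for i,st,ce,m in blobs(((h<5)|(h>174))&(s>190)&(v>90),1500):
        cn=max(cv2.findContours(m.astype(np.uint8),0,1)[0],key=cv2.contourArea);e=cv2.fitEllipse(cn)
        X=onz(c,*e[0],.01);print(k,np.round(e[0],1),np.round(e[1],1),X.round(4))
        if np.linalg.norm(X[:2]-[.468,-.3])<.03:O.append((c,e[0]))
    uu,vv=np.meshgrid(np.arange(640),np.arange(480));K,R,t=c
    W=(np.stack([(uu-K[0,2])/K[0,0],(vv-K[1,2])/K[1,1],np.ones_like(uu)],-1)*d[...,None]-t)@R
    m=(W[...,2]>.145)&(W[...,2]<.156)&(abs(W[...,0]-.497)<.05)&(abs(W[...,1]-.067)<.05)
    if m.sum()>500:
        cn=max(cv2.findContours(m.astype(np.uint8),0,1)[0],key=cv2.contourArea);e=cv2.fitEllipse(cn);print("jar",k,e,onz(c,*e[0],.15).round(4),"depth z",np.median(W[m][:,2]))
    m=(W[...,2]>.16)&(W[...,2]<.19)&(abs(W[...,0]-.575)<.03)&(abs(W[...,1]-.05)<.1)
    if m.sum()>300: Q=W[m];print("bar",np.percentile(Q,[1,50,99],axis=0).round(4).tolist())
if len(O)>1:print("ring tri",tri(O))
```

```text
2.6 [0.44722509 0.01449921 0.29852165] [ 0.12816757  0.22676901 -0.2631378   1.83908686  0.06727666  1.08436441
 -1.50418808]
1 [315.4 173.4] [89.7 90.5] [ 0.4719 -0.3012  0.01  ]
1 [165.6 198.7] [83.7 92.7] [ 0.4019 -0.134   0.01  ]
1 [319.1 312.7] [73.2 80.3] [ 0.297  -0.3476  0.01  ]
2 [393.3 190.6] [85.9 91.2] [ 0.4718 -0.3002  0.01  ]
2 [244.5 216.1] [83.7 88.2] [ 0.4017 -0.1332  0.01  ]
2 [386.1 327.1] [70.1 74.4] [ 0.2948 -0.3423  0.01  ]
jar 2 ((7.6728057861328125, 87.98651885986328), (19.186758041381836, 67.2936019897461), 178.9972686767578) [0.4983 0.0427 0.15  ] depth z 0.14901453002616571
3 [564.1 231.5] [77.9 93.8] [ 0.4718 -0.2981  0.01  ]
3 [416.1 253.8] [75.1 87.4] [ 0.4036 -0.13    0.01  ]
jar 3 ((261.01190185546875, 148.82513427734375), (70.14874267578125, 73.16063690185547), 152.6829833984375) [0.4983 0.0665 0.15  ] depth z 0.14931730072094268
bar [[0.5747, -0.0125, 0.1694], [0.5806, 0.0461, 0.1742], [0.6034, 0.1145, 0.1767]]
ring tri (array([ 0.47131322, -0.30138904,  0.00538249]), [5.193956244773399e-05, 2.8350854527520418e-05, 3.1062007914601796e-05])
```

View pics/w3.png

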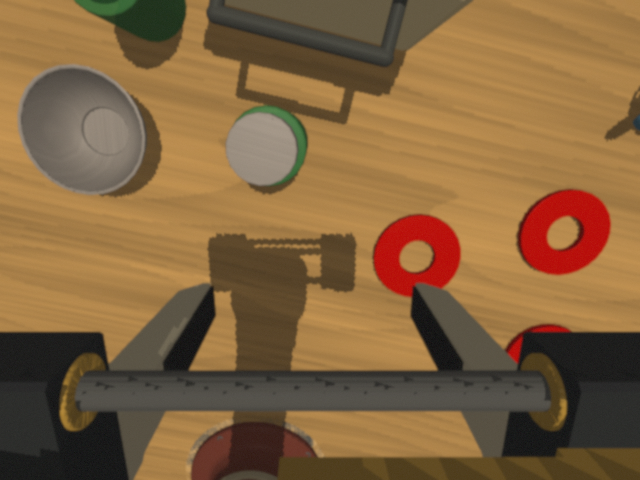

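The jar cap is at wrist pixel (261,149), giving (0.498, 0.067, 0.149). The ring is at (0.470, -0.300). I'll move over the jar and descend partway.

Emit:
move_arm:
  steps:
    - [2.6,2.6,0,0,0,0,100]
    - [2.5,2.6,0,0,0,0,100]
    - [0,0,-4,0,0,0,100]
    - [0,0,-4,0,0,0,100]
    - [0,0,-3,0,0,0,100]
    - [0,0,0,0,0,0,100]
    - [0,0,0,0,0,0,100]

```text
t: 3.35
ee_pos: [0.4986, 0.0658, 0.1889]
tcp_rot: [[0.222, -0.975, -0.0], [-0.975, -0.222, -0.001], [0.001, 0.0, -1.0]]
ft_force: [0.3, 0.7, 0.7]
grip_width: 0.0928
```

Run:
```python
from h import *
s=env.state();print(s['t'],s['ee_pos'])
c=cal("wrist");im,d=env.get_image("wrist");cv2.imwrite("pics/w4.png",im)
print(env.state()['ee_pos'])
K,R,t=c
uu,vv=np.meshgrid(np.arange(640),np.arange(480))
W=(np.stack([(uu-K[0,2])/K[0,0],(vv-K[1,2])/K[1,1],np.ones_like(uu)],-1)*d[...,None]-t)@R
m=(W[...,2]>.145)&(W[...,2]<.156)&(abs(W[...,0]-.497)<.05)&(abs(W[...,1]-.067)<.05)
cn=max(cv2.findContours(m.astype(np.uint8),0,1)[0],key=cv2.contourArea);e=cv2.fitEllipse(cn);print("jar",e,onz(c,*e[0],.15).round(4),"depth z",np.median(W[m][:,2]))
```

```text
3.35 [0.49862363 0.06575547 0.18889362]
[0.49932838 0.06644119 0.18993051]
jar ((307.425048828125, 269.78070068359375), (93.71881103515625, 98.91354370117188), 91.3474349975586) [0.4996 0.0671 0.15  ] depth z 0.14926375695431987
```

View pics/w4.png

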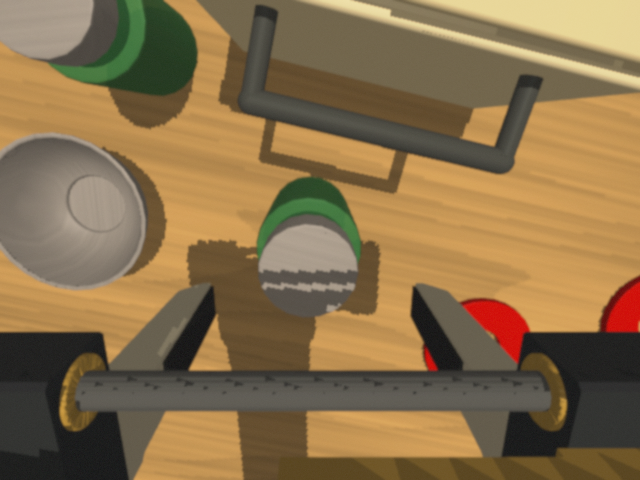

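The jar cap at (307,270) sits centred between the fingers. I'll descend and grip the cap.

Emit:
move_arm:
  steps:
    - [0,0,-2.5,0,0,0,100]
    - [0,0,-2.5,0,0,0,100]
    - [0,0,-2,0,0,0,100]
    - [0,0,0,0,0,0,100]

```text
t: 3.8
ee_pos: [0.4978, 0.067, 0.1184]
tcp_rot: [[0.225, -0.974, -0.001], [-0.974, -0.225, -0.001], [0.0, 0.001, -1.0]]
ft_force: [0.3, -0.2, 0.0]
grip_width: 0.0931
```

Emit:
move_arm:
  steps:
    - [0,0,0,0,0,0,60]
    - [0,0,0,0,0,0,40]
    - [0,0,0,0,0,0,40]
    - [0,0,0,0,0,0,40]
    - [0,0,0,0,0,0,40]
  grip_force: 25

```text
t: 4.3
ee_pos: [0.4981, 0.068, 0.1192]
tcp_rot: [[0.226, -0.974, 0.001], [-0.974, -0.226, 0.0], [-0.0, -0.001, -1.0]]
ft_force: [0.1, -0.1, 0.1]
grip_width: 0.0576
```

Emit:
move_arm:
  steps:
    - [0,0,1.5,0,0,0,30]
    - [0,0,2.5,0,0,0,30]
    - [0,0,2.5,0,0,0,30]
    - [-0.5,-3,0,0,0,0,30]
    - [-0.5,-4,0,0,0,0,30]
    - [-0.5,-4,0,0,0,0,30]
    - [-0.4,-4,0,0,0,0,30]

```text
t: 5.0
ee_pos: [0.4773, -0.0835, 0.1829]
tcp_rot: [[0.227, -0.974, -0.002], [-0.974, -0.227, 0.0], [-0.001, 0.002, -1.0]]
ft_force: [0.2, -0.2, -4.4]
grip_width: 0.0573
```

Emit:
move_arm:
  steps:
    - [-0.4,-4,0,0,0,0,30]
    - [-0.5,-4,0,0,0,0,30]
    - [0,-4,0,0,0,0,30]
    - [0,-4,0,0,0,0,30]
    - [0,-3,0,0,0,0,30]
    - [0,-2.8,0,0,0,0,30]
    - [0,0,0,0,0,0,30]
    - [0,0,0,0,0,0,30]

```text
t: 5.8
ee_pos: [0.4685, -0.3002, 0.1824]
tcp_rot: [[0.224, -0.975, -0.003], [-0.975, -0.224, 0.002], [-0.003, 0.002, -1.0]]
ft_force: [-0.1, 0.2, -4.5]
grip_width: 0.0576
```

```bash
cat > look.py <<'E'
import sys
from h import *
k=sys.argv[1]
s=env.state();print(s['t'],s['ee_pos'],s['grip_width'],s['ft_force'])
for n in("top","scene"):
    c=cal(n);im,d=env.get_image(n);cv2.imwrite(f"pics/{n}{k}.png",im);np.save(f"pics/{n}{k}.npy",d)
    h,s,v=cv2.split(cv2.cvtColor(im,cv2.COLOR_BGR2HSV))
    for i,st,ce,m in blobs(((h<5)|(h>174))&(s>190)&(v>100),150):
        cn=max(cv2.findContours(m.astype(np.uint8),0,1)[0],key=cv2.contourArea);e=cv2.fitEllipse(cn)
        print(n,np.round(e[0],1),np.round(e[1],1),onz(c,*e[0],.01).round(4))
a=cv2.imread(f"pics/top{k}.png")[120:420,200:520];b=cv2.imread(f"pics/scene{k}.png")[120:420,200:520]
cv2.imwrite(f"pics/both{k}.png",cv2.resize(np.hstack([a,b]),None,fx=1.25,fy=1.25))
E
python3 look.py 5
```

```text
5.8 [ 0.46853617 -0.30021653  0.1823998 ] 0.05758215262419909 [-0.10481166  0.22540592 -4.49797441]
top [412.2 285.8] [ 7.2 23.9] [ 0.4717 -0.2565  0.01  ]
top [363.3 313.1] [40.9 41.6] [ 0.3988 -0.1311  0.01  ]
top [444.5 357.7] [27.  43.6] [ 0.2923 -0.3376  0.01  ]
scene [371.  419.2] [39.4 41.2] [ 0.2891 -0.3495  0.01  ]
```

View pics/both5.png

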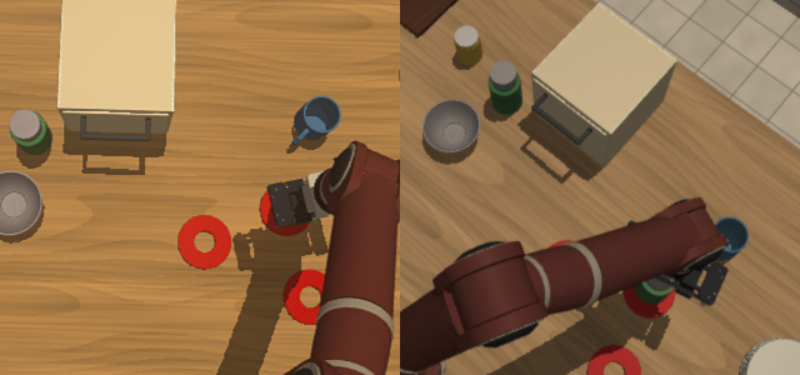

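The jar hangs over the meant ring (left pane around (285,210)). I'll lower it, slowing near the ring.

Emit:
move_arm:
  steps:
    - [0,0,-2,0,0,0,30]
    - [0,0,-1.5,0,0,0,30]
    - [0,0,-1,0,0,0,30]
    - [0,0,-0.5,0,0,0,30]
    - [0,0,0,0,0,0,30]
    - [0,0,0,0,0,0,30]

```text
t: 6.5
ee_pos: [0.4704, -0.3001, 0.1342]
tcp_rot: [[0.226, -0.974, 0.001], [-0.974, -0.226, -0.0], [0.001, -0.001, -1.0]]
ft_force: [-0.3, 0.3, -4.3]
grip_width: 0.0576
```

Emit:
move_arm:
  steps:
    - [0,0,-0.2,0,0,0,30]
    - [0,0,-0.1,0,0,0,30]
    - [0,0,0,0,0,0,30]
    - [0,0,0,0,0,0,30]

```text
t: 6.9
ee_pos: [0.4698, -0.3003, 0.1308]
tcp_rot: [[0.226, -0.974, 0.0], [-0.974, -0.226, -0.0], [0.0, -0.0, -1.0]]
ft_force: [0.2, -0.5, -4.4]
grip_width: 0.0575
```

Emit:
move_arm:
  steps:
    - [0,0,-0.1,0,0,0,30]
    - [0,0,-0.1,0,0,0,30]
    - [0,0,0,0,0,0,30]
    - [0,0,0,0,0,0,30]

```text
t: 7.3
ee_pos: [0.4701, -0.3002, 0.1292]
tcp_rot: [[0.226, -0.974, 0.001], [-0.974, -0.226, -0.0], [0.0, -0.001, -1.0]]
ft_force: [0.1, 0.7, 1.8]
grip_width: 0.0574
```

Contact: the force went from -4.4 to +1.8 N at TCP z 0.129, which agrees with a base at 0.010. I'll release gently, open and rise.

Emit:
move_arm:
  steps:
    - [0,0,0,0,0,0,70]
    - [0,0,0,0,0,0,100]
    - [0,0,0,0,0,0,100]
    - [0,0,0,0,0,0,100]
    - [0,0,0,0,0,0,100]
    - [0,0,0,0,0,0,100]

```text
t: 7.9
ee_pos: [0.4698, -0.3002, 0.1286]
tcp_rot: [[0.226, -0.974, 0.0], [-0.974, -0.226, 0.0], [-0.0, -0.0, -1.0]]
ft_force: [-0.1, 0.5, 0.9]
grip_width: 0.093
```

Emit:
move_arm:
  steps:
    - [0,0,2,0,0,0,100]
    - [0,0,3,0,0,0,100]
    - [0,0,4,0,0,0,100]
    - [0,0,4,0,0,0,100]
    - [0,0,4,0,0,0,100]

```text
t: 8.4
ee_pos: [0.4695, -0.3, 0.3003]
tcp_rot: [[0.226, -0.974, 0.0], [-0.974, -0.226, 0.0], [-0.0, -0.0, -1.0]]
ft_force: [0.3, -0.6, 0.2]
grip_width: 0.0929
```

Emit:
move_arm:
  steps:
    - [0,4,0,0,0,8,100]
    - [0,4,0,0,0,8,60]
    - [0,4,0,0,0,8,30]
    - [0,4,0,0,0,8,30]
    - [0,4,0,0,0,8,30]
    - [0,4,0,0,0,8,30]
    - [0,0,0,0,0,0,30]
    - [0,0,0,0,0,0,30]

```text
t: 9.2
ee_pos: [0.4697, -0.0596, 0.2988]
tcp_rot: [[0.876, -0.483, 0.0], [-0.483, -0.876, -0.001], [0.0, 0.0, -1.0]]
ft_force: [1.1, -0.9, 1.0]
grip_width: 0.0416
```

```bash
python3 look.py 6
python3 - <<'E'
from h import *
for n in("top","scene"):
    c=cal(n);d=np.load(f"pics/{n}6.npy");K,R,t=c
    uu,vv=np.meshgrid(np.arange(640),np.arange(480))
    W=(np.stack([(uu-K[0,2])/K[0,0],(vv-K[1,2])/K[1,1],np.ones_like(uu)],-1)*d[...,None]-t)@R
    m=(W[...,2]>.15)&(W[...,2]<.17)&(abs(W[...,0]-.47)<.05)&(abs(W[...,1]+.3)<.05)
    if m.sum()>100:
        cn=max(cv2.findContours(m.astype(np.uint8),0,1)[0],key=cv2.contourArea);e=cv2.fitEllipse(cn);print(n,"jar",e,onz(c,*e[0],.16).round(4),np.median(W[m][:,2]))
print(env.state()['q'],env.state()['tcp_rot'].round(3))
E
```

```text
9.2 [ 0.46973985 -0.05957472  0.29880176] 0.04162217215549562 [ 1.12224107 -0.91735958  1.04028934]
top [428.6 286.5] [37.3 37.6] [ 0.4711 -0.2991  0.01  ]
top [447.9 357.2] [41.5 42.9] [ 0.2935 -0.3462  0.01  ]
scene [333.6 334.1] [33.2 40.1] [ 0.394  -0.1375  0.01  ]
scene [370.7 418.3] [40.5 41.8] [ 0.2904 -0.3475  0.01  ]
top jar ((442.8893127441406, 281.9373779296875), (24.04051399230957, 24.76228141784668), 120.04305267333984) [ 0.4694 -0.2981  0.16  ] 0.16022278205152612
scene jar ((406.4078674316406, 342.7167663574219), (23.261383056640625, 23.69100570678711), 138.75357055664062) [ 0.4668 -0.3009  0.16  ] 0.15988554962495863
[ 0.47117783  0.29455776 -0.51357447  1.77288489  0.16037564  1.11585516
 -0.60291026] [[ 0.874 -0.487 -0.   ]
 [-0.487 -0.874 -0.001]
 [ 0.     0.001 -1.   ]]
```

View pics/both6.png

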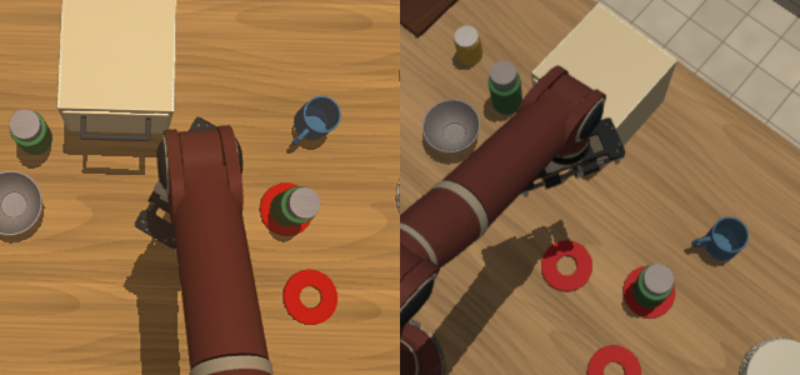

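The jar stands on the ring: its cap axis is 1–2 mm from the ring centre in the same view, with cap height 0.160. Next I turn the jaws along x and go near the handle.

Emit:
move_arm:
  steps:
    - [2,1,0,0,0,7.2,30]
    - [2,1,0,0,0,7.2,30]
    - [2,1,0,0,0,7.2,30]
    - [2,1,0,0,0,7.3,30]
    - [2,1,0,0,0,0,30]
    - [0,0,0,0,0,0,30]
    - [0,0,0,0,0,0,30]

```text
t: 10.0
ee_pos: [0.5695, -0.0117, 0.2979]
tcp_rot: [[1.0, -0.003, -0.002], [-0.003, -1.0, -0.001], [-0.002, 0.001, -1.0]]
ft_force: [-1.0, -0.2, 1.1]
grip_width: 0.0283
```

```bash
cat > wl.py <<'E'
import sys
from h import *
k=sys.argv[1]
s=env.state();print(s['t'],s['ee_pos'],s['grip_width'],s['tcp_rot'].round(3).tolist(),s['q'].round(2))
c=cal("wrist");im,d=env.get_image("wrist");cv2.imwrite(f"pics/w{k}.png",im);np.savez(f"pics/w{k}.npz",d=d,K=c[0],R=c[1],t=c[2])
K,R,t=c
uu,vv=np.meshgrid(np.arange(640),np.arange(480))
W=(np.stack([(uu-K[0,2])/K[0,0],(vv-K[1,2])/K[1,1],np.ones_like(uu)],-1)*d[...,None]-t)@R
np.save(f"pics/wW{k}.npy",W)
m=(W[...,2]>.155)&(W[...,2]<.185)&(W[...,0]>.55)&(W[...,0]<.595)&(abs(W[...,1]-.05)<.1)&(d>0)
Q=W[m];print(len(Q))
for y in np.arange(0,.111,.015):
    q=Q[abs(Q[:,1]-y)<.006]
    if len(q)>15: print(round(y,3),"x",np.percentile(q[:,0],[2,50,98]).round(4),"z max",np.percentile(q[:,2],98).round(4))
E
python3 wl.py 7
```

```text
10.0 [ 0.56949585 -0.01172171  0.29791284] 0.028290890031713083 [[1.0, -0.003, -0.002], [-0.003, -1.0, -0.001], [-0.002, 0.001, -1.0]] [ 0.37  0.48 -0.61  1.52  0.29  1.23 -0.29]
3264
0.0 x [0.5751 0.5815 0.5938] z max 0.1762
0.015 x [0.5751 0.5807 0.5866] z max 0.1762
0.03 x [0.5751 0.5803 0.5864] z max 0.1763
0.045 x [0.575  0.5805 0.5862] z max 0.1766
0.06 x [0.575  0.5807 0.5868] z max 0.1764
0.075 x [0.575  0.5806 0.5866] z max 0.1764
0.09 x [0.575  0.5806 0.5863] z max 0.1765
0.105 x [0.5757 0.5828 0.5942] z max 0.1764
```

View pics/w7.png

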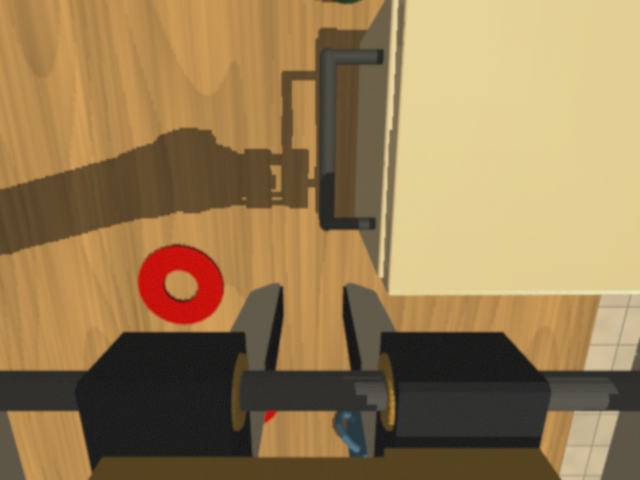

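The bar is at wrist (328,140): centre x 0.5807, z 0.1703, parallel to y, mid y 0.053. These match the stated geometry. I'll align above it and descend.

Emit:
move_arm:
  steps:
    - [0.3,2.1,0,0,0,0,30]
    - [0.4,2.1,0,0,0,0,30]
    - [0.4,2.2,0,0,0,0,30]
    - [0,0,-4,0,0,0,30]
    - [0,0,-4,0,0,0,30]
    - [0,0,0,0,0,0,30]
    - [0,0,0,0,0,0,30]

```text
t: 10.75
ee_pos: [0.5807, 0.0527, 0.2193]
tcp_rot: [[1.0, -0.002, -0.0], [-0.002, -1.0, -0.001], [-0.0, 0.001, -1.0]]
ft_force: [-0.0, 0.2, 0.1]
grip_width: 0.0279
```

```bash
python3 wl.py 8
```

```text
10.75 [0.58065956 0.05272933 0.219299  ] 0.027922685505168268 [[1.0, -0.002, -0.0], [-0.002, -1.0, -0.001], [-0.0, 0.001, -1.0]] [ 0.23  0.57 -0.59  1.61  0.35  1.07 -0.45]
4683
0.0 x [0.5752 0.5828 0.5943] z max 0.1759
0.015 x [0.5754 0.581  0.5865] z max 0.1761
0.03 x [0.5749 0.5807 0.5865] z max 0.1761
0.045 x [0.5751 0.5805 0.5864] z max 0.1761
0.06 x [0.5752 0.5811 0.5864] z max 0.1762
0.075 x [0.5754 0.5812 0.5869] z max 0.1763
0.09 x [0.5756 0.5812 0.5868] z max 0.1762
0.105 x [0.5752 0.5823 0.5943] z max 0.1762
```

View pics/w8.png

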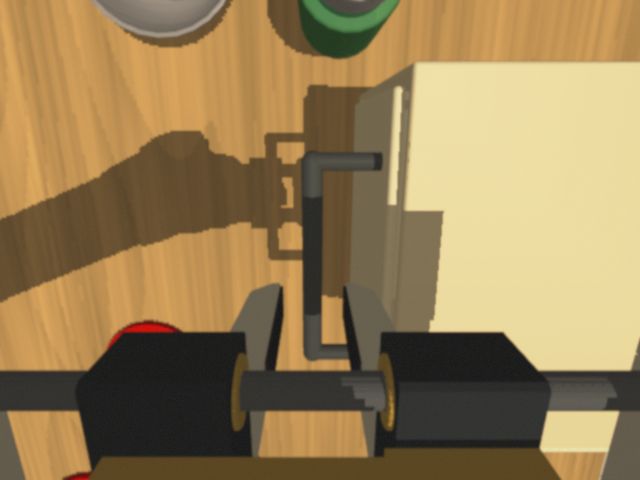

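The bar at (313,300) is midway between the fingers (282 and 344). Descending 6.8 cm, then closing.

Emit:
move_arm:
  steps:
    - [0,0,-2.5,0,0,0,30]
    - [0,0,-2.5,0,0,0,30]
    - [0,0,-1.8,0,0,0,30]
    - [0,0,0,0,0,0,30]
    - [0,0,0,0,0,0,30]

```text
t: 11.3
ee_pos: [0.5823, 0.054, 0.1528]
tcp_rot: [[1.0, -0.001, 0.004], [-0.001, -1.0, 0.001], [0.004, -0.001, -1.0]]
ft_force: [0.4, 0.0, 1.1]
grip_width: 0.0278
```

Emit:
move_arm:
  steps:
    - [0,0,0,0,0,0,10]
    - [0,0,0,0,0,0,0]
    - [0,0,0,0,0,0,0]
    - [0,0,0,0,0,0,0]
  grip_force: 30

```text
t: 11.7
ee_pos: [0.5803, 0.054, 0.1519]
tcp_rot: [[1.0, -0.001, -0.0], [-0.001, -1.0, -0.0], [-0.0, 0.0, -1.0]]
ft_force: [-2.2, -0.3, 6.7]
grip_width: 0.011
```

```bash
python3 -c "
import numpy as np
p=None
for a in np.arange(0,31,3):
    t=np.radians(a);q=np.array([-4.4*np.cos(t)-13.1*np.sin(t),13.1*np.cos(t)-4.4*np.sin(t)])
    if p is not None: print(a,(q-p).round(2))
    p=q"; python3 -c "
from cell import env
s=env.state();print(s['q'].round(3),s['ft_force'],s['ft_torque'])"
```

```text
3 [-0.68 -0.25]
6 [-0.67 -0.28]
9 [-0.65 -0.32]
12 [-0.63 -0.35]
15 [-0.61 -0.38]
18 [-0.59 -0.42]
21 [-0.57 -0.45]
24 [-0.55 -0.48]
27 [-0.52 -0.5 ]
30 [-0.49 -0.53]
[ 0.211  0.638 -0.556  1.696  0.405  0.925 -0.505] [-2.20635719 -0.27786019  6.6616751 ] [-0.1420061   0.64705381 -0.06163035]
```

Emit:
move_arm:
  steps:
    - [-0.68,0,-0.25,0,-3,0,0]
    - [-0.67,0,-0.28,0,-3,0,0]
    - [-0.65,0,-0.32,0,-3,0,0]
    - [0,0,0,0,0,0,0]
  grip_force: 40

```text
t: 12.1
ee_pos: [0.5615, 0.0541, 0.144]
tcp_rot: [[0.987, 0.001, 0.161], [0.001, -1.0, -0.0], [0.161, 0.0, -0.987]]
ft_force: [0.6, -0.2, 8.5]
grip_width: 0.0107
```

Emit:
move_arm:
  steps:
    - [-0.66,0,-0.25,0,-3,0,0]
    - [-0.64,0,-0.28,0,-3,0,0]
    - [-0.6,0,-0.38,0,-3,0,0]
    - [0,0,0,0,0,0,0]

```text
t: 12.5
ee_pos: [0.5445, 0.0542, 0.1337]
tcp_rot: [[0.949, -0.0, 0.314], [-0.001, -1.0, 0.001], [0.314, -0.001, -0.949]]
ft_force: [7.0, -0.5, -0.9]
grip_width: 0.0106
```

```bash
python3 look.py 9|head -1; python3 -c "
from cell import env
s=env.state();print(s['q'].round(3))"
```

```text
12.5 [0.54448715 0.05424078 0.13370131] 0.01058962963224517 [ 6.98311946 -0.49896813 -0.94610883]
[ 0.069  0.479 -0.334  2.095  0.684  0.345 -0.827]
```

View pics/both9.png

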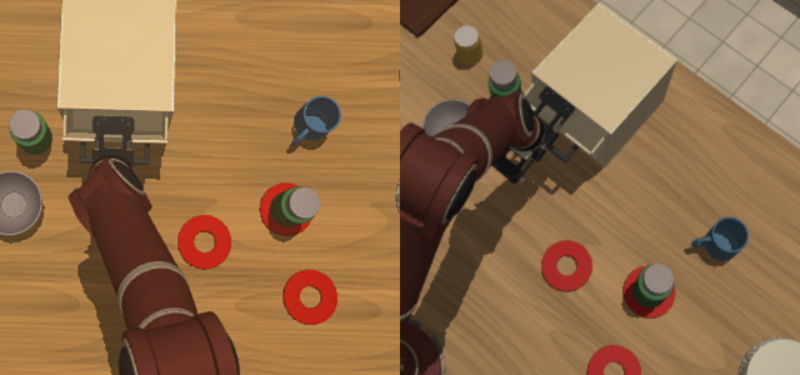

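The hopper follows: about 17° from the TCP geometry, and the jar is untouched on the ring. q6 is nearing its limit, so I keep the tool tilt and let the bar turn in the pads for the rest.

Emit:
move_arm:
  steps:
    - [-0.5,0,-0.38,0,0,0,0]
    - [-0.5,0,-0.42,0,0,0,0]
    - [-0.5,0,-0.44,0,0,0,0]
    - [0,0,0,0,0,0,0]

```text
t: 13.0
ee_pos: [0.531, 0.0544, 0.1233]
tcp_rot: [[0.949, -0.0, 0.317], [-0.001, -1.0, 0.001], [0.317, -0.001, -0.949]]
ft_force: [1.2, -1.6, 8.6]
grip_width: 0.0109
```

```bash
cat > ang.py <<'E'
from cell import env
import numpy as np
s=env.state();R=s['tcp_rot'];b=s['ee_pos']-.019*R[:,2];r=b-np.array([.6245,0,.02])
print(s['t'],"q",s['q'].round(3),"bar",b.round(4),"ang",np.degrees(np.arctan2(-r[0],r[2]))-16.35,"rad",np.hypot(r[0],r[2]),"F",s['ft_force'].round(1),s['grip_width'],s['qvel'].round(3))
E
python3 ang.py
```

```text
13.0 q [ 0.02   0.476 -0.273  2.147  0.729  0.283 -0.883] bar [0.525  0.0544 0.1413] ang 23.02220649102763 rad 0.1569152340068991 F [ 1.2 -1.6  8.6] 0.010949644089790508 [ 0.01  -0.001 -0.011 -0.015 -0.011  0.017  0.01 ]
```

Emit:
move_arm:
  steps:
    - [-0.5,0,-0.4,0,0,0,0]
    - [-0.48,0,-0.43,0,0,0,0]
    - [-0.45,0,-0.43,0,0,0,0]
    - [0,0,0,0,0,0,0]
    - [0,0,0,0,0,0,0]

```text
t: 13.5
ee_pos: [0.5177, 0.0546, 0.1107]
tcp_rot: [[0.948, -0.001, 0.318], [-0.002, -1.0, 0.002], [0.318, -0.002, -0.948]]
ft_force: [2.2, -0.4, 7.5]
grip_width: 0.0106
```

```bash
python3 ang.py; python3 look.py 10|head -1; python3 wl.py 10; python3 ang.py
```

```text
13.5 q [-0.043  0.481 -0.192  2.195  0.778  0.215 -0.943] bar [0.5117 0.0546 0.1287] ang 29.708063899588666 rad 0.1566418233774232 F [ 2.2 -0.4  7.5] 0.010606349100490966 [ 0.004 -0.001 -0.004 -0.002 -0.003  0.003  0.   ]
13.5 [0.5177449  0.05461447 0.11068186] 0.010606349100490966 [ 2.18456651 -0.42915399  7.47437587]
13.6 [0.51776689 0.0546061  0.1107049 ] 0.010573539968854018 [[0.948, -0.001, 0.318], [-0.002, -1.0, 0.002], [0.318, -0.002, -0.948]] [-0.04  0.48 -0.19  2.19  0.78  0.21 -0.94]
2397
13.65 q [-0.042  0.481 -0.193  2.195  0.778  0.215 -0.943] bar [0.5118 0.0546 0.1287] ang 29.685045183037595 rad 0.15663782907366686 F [ 4.3 -0.5  7.3] 0.010736096953483943 [-0.    -0.001  0.     0.001  0.    -0.001  0.001]
```

View pics/both10.png

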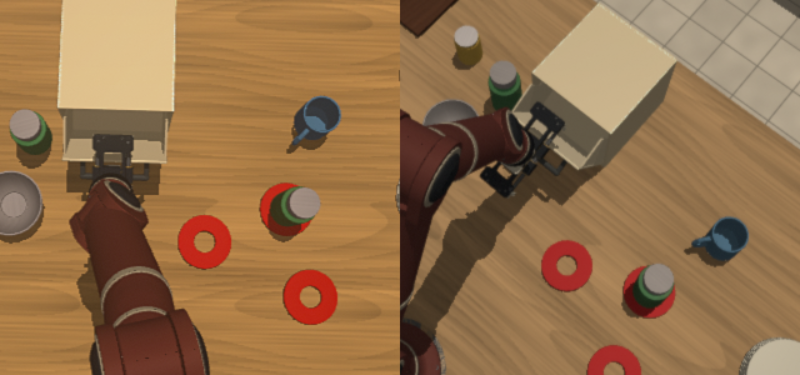

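View pics/w10.png

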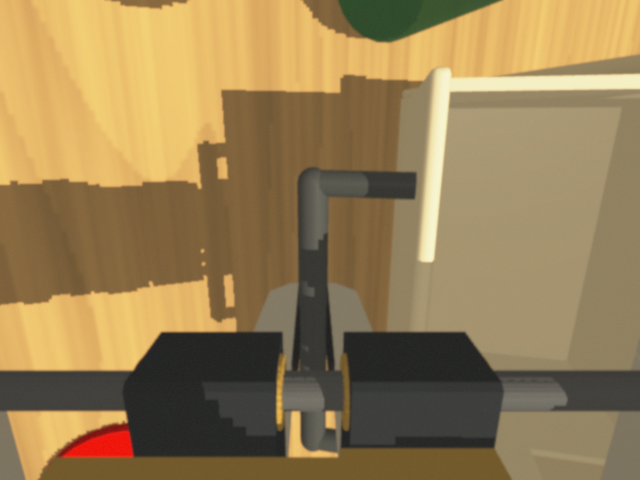

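The bar at wrist (313,240) is firmly between the pads, and the jar is still on the ring. Now an independent check of the hopper angle from wrist depth, and of the jar.

Run:
```python
from h import *
W=np.load("pics/wW10.npy")
b=W[200:235,303:326].reshape(-1,3)
x=[np.percentile(b[:,0],3),np.percentile(b[:,0],97)]; top=np.percentile(b[:,2],97)
bx,bz=np.mean(x),top-.006
print("bar x range",x,"centre",bx,bz,"angle",np.degrees(np.arctan2(.6245-bx,bz-.02))-16.35)
# post line from bar to front: row 185
p=np.array([np.median(W[180:190,u],0) for u in range(335,412,5)])
cf=np.polyfit(p[:,0],p[:,2],1);print("post slope deg",np.degrees(np.arctan(cf[0])))
e=W[100:240,425:445].reshape(-1,3);e=e[(e[:,2]>.14)];print("hopper top edge",np.median(e,0),"expect x,z at 30deg",.6245-.087,.1707)
for n in("top","scene"):
    c=cal(n);d=np.load(f"pics/{n}10.npy");K,R,t=c
    uu,vv=np.meshgrid(np.arange(640),np.arange(480))
    W=(np.stack([(uu-K[0,2])/K[0,0],(vv-K[1,2])/K[1,1],np.ones_like(uu)],-1)*d[...,None]-t)@R
    m=(W[...,2]>.15)&(W[...,2]<.17)&(abs(W[...,0]-.47)<.05)&(abs(W[...,1]+.3)<.05)
    cn=max(cv2.findContours(m.astype(np.uint8),0,1)[0],key=cv2.contourArea);q=cv2.fitEllipse(cn);print(n,"jar",onz(c,*q[0],.16).round(4),np.median(W[m][:,2]))
```

```text
bar x range [np.float64(0.5076421713661757), np.float64(0.5158625541929563)] centre 0.511752362779566 0.12888275516294553 angle 29.649046138375724
post slope deg 29.357381489745297
hopper top edge [0.53666541 0.12332482 0.16909792] expect x,z at 30deg 0.5375000000000001 0.1707
top jar [ 0.4692 -0.2979  0.16  ] 0.1601316618047423
scene jar [ 0.4666 -0.3009  0.16  ] 0.15981866973521025
```

The angle reads 29.4–29.7° by three measures, and the arm is still. I'll hold a few more rows, check for drift, then hand in.

Emit:
move_arm:
  steps:
    - [0,0,0,0,0,0,0]
    - [0,0,0,0,0,0,0]
    - [0,0,0,0,0,0,0]
    - [0,0,0,0,0,0,0]
    - [0,0,0,0,0,0,0]

```text
t: 14.15
ee_pos: [0.5178, 0.0546, 0.1107]
tcp_rot: [[0.948, -0.001, 0.318], [-0.002, -1.0, 0.002], [0.318, -0.002, -0.948]]
ft_force: [3.2, -1.2, 6.9]
grip_width: 0.0109
```

```bash
python3 ang.py; python3 -c "
from cell import env
print(env.job_done())"
```

```text
14.15 q [-0.042  0.481 -0.193  2.195  0.778  0.215 -0.943] bar [0.5118 0.0546 0.1287] ang 29.675809959142796 rad 0.15660805248644058 F [ 3.2 -1.2  6.9] 0.010911369943081253 [-0.001  0.     0.001  0.001  0.     0.001  0.   ]
the job is handed in; nothing more can be done
None
```

I set the nearest jar upright on the farthest red ring and let go of it. I then pulled the bin front out to about 30° and handed the job in at 14.15 s, still gripping the handle.

**Jar:** its axis is 1–2 mm from the ring's centre in the top and scene views. The cap is at 0.160 m in both, which fits a jar standing on the 10 mm ring.

**Bin front:** the last checks gave 29.7° from the gripper position, 29.6° from the bar in the wrist view and 29.4° from the slope of the handle post. It did not drift over the last 0.5 s of holding, and the load was about 7 N.

**Bowl, mug and tin:** I only checked these by eye. They look unmoved in the last pictures, with the arm covering part of the bowl, and I took no measurements of them at the end.

**Disagreements:**
- The top and scene cameras differ by 2–3 mm in absolute position.
- Triangulating those two views put the jar and ring heights about 10 mm too low, so I used the wrist camera and depth readings instead.
- I stopped tilting the tool at 18° because joint 6 was nearing its limit, so the bar turned in the pads for the last 12°.

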